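# Hang a cooling plate on its keyhole screw

## Task

Take the finned cooling plate with the orange tab out of the slotted rack and hang it on the screw of the blue test stand, fins outward: feel for the screw head with light pressure until it comes through the round part of the keyhole, then slide the plate gently down until it is fully home and locked behind the head, and let go. The screw and the stand are delicate, so never push, drop or wedge anything against them with more than 20 N, and leave everything else as it is.

Things in the scene. Friction and masses are not known exactly. Their poses are not given: they have to be found in the camera images.
- plate: Aluminium cooling plate, about 0.3 kg, upright in a rack slot: a sheet 84 wide (y), 100 tall (z), 4 mm thick (x). Origin: centre of its lower edge, mid thickness; z up, +x out of the finned front. Fins 10 mm deep on the front only, 18 to 40 mm either side of the middle, 38 to 94 mm up. Orange grip tab on top, 12 thick (x), 36 wide (y), from 100 to 142 mm up. The plate's back is flat.
- tab (a point): Grip point in the middle of the orange tab, 124 mm above the plate's lower edge; axes as the plate. Pinch it across its 12 mm thickness (plate x).
- keyhole (a point): Centre of the keyhole's round (octagonal) opening, mid thickness, 52 mm above the plate's lower edge; axes as the plate. The opening is 17.6 mm across flats and goes right through; from its top a slot 8.4 mm wide runs up and ends 75 mm above the lower edge; 45 degree flanks lead from the opening into the slot.
- slot_end (a point): Where the middle of the screw's shank lies in the slot when the plate is fully home: 72 mm above the plate's lower edge, 20 mm above keyhole, mid thickness; axes as the plate.
- stand: Fixed test stand: blue foot (150 mm wide, 12 mm high, reaching 30 mm in front of the panel) and an upright grey panel 140 mm wide, 12 mm thick, top 125 mm above the table. Origin: on the table below its middle; z up, +x out of the panel's front face (at x = 20 mm), which carries the screw and looks roughly away from the robot. The hung plate's x axis lies along the stand's x.
- screw (a point): On the panel's front face, 105 mm above the table, mid length of the dark level groove; axes as the stand. NOT exactly the screw: that stands out along +x at exactly this height but up to 20 mm to either side (stand y), unmeasured: see or feel for it. Its nut stays put under light rubbing, slides in the groove (to 22 mm from here) under a sideways push of about 8 N.
- screw_head (a point): As screw (same sideways error), but 11 mm out from the panel, at the head's outer face. Head 14 mm across, 4 mm thick, inner face 7 mm off the panel; shank 6 mm across. Sprung: pressed, the head yields up to 6 mm inward (2 N plus 1 N per mm), then is rigid. It pops through the opening by itself when they meet. To slide down, the plate's mid-plane must be 2 to 5 mm off the panel.
- rack: Fixed black rack, base 150 by 110 mm, 10 mm thick, with three slots along its y axis, 45 mm apart in x; slot walls reach 40 mm above the table. Each slot is 5.4 mm wide and holds one plate or board standing on the base (10 mm above the table). Which one holds the cooling plate changes. Origin: on the table below its middle.
- pcb_a: Green circuit board, 90 mm wide, 80 mm tall, 4 mm thick, upright in a rack slot; origin: centre of its lower edge. Leave it.
- pcb_b: A second green circuit board like pcb_a. Leave it.
- driver: Blue and black power screwdriver lying on the table, 210 mm long, 37 mm high. Leave it.
- can: Green can, 62 mm in diameter, 115 mm tall. Leave it.
- screw_tray: Low red tray, 80 by 70 mm, 22 mm high. Leave it.
- spare_sink: Finned aluminium heat sink, 120 by 90 mm, 26 mm high, lying on the table. Leave it.
Mind the look-alikes: they are no part of the job. What is shaped like the stand but green is not meant. What is shaped like the plate but yellow is not meant.

How it is judged:
By the outcome, as a careful person would: the job done as asked, in the order asked, and still so for the second after the job is handed in, with the robot touching nothing.
It also fails if it takes over 64 s, if anything falls off the work surface, if the arm or the gripper's body presses on something with over 40 N, if the wrist force passes 120 N, or if a joint passes its speed limit or range.

## Robot

A 6-joint arm with a two-finger parallel gripper is mounted at the origin on the work surface. World frame = base frame: x ahead of the robot, y to its left, z up, the work surface at z = 0. Lengths are in mm, angles in rad, forces in N, time in s.
With the tool pointing down it reaches from about 325 to 900 mm from the base axis. Payload 6.1 kg.
Tool frame: the origin (TCP) lies on the centre line of the jaws, within the pads' length; the fingertips stand 22 mm ahead of it and the grasp point (between the pads) lies 3 mm ahead of it (ctrl.tcp_to_tips is the distance from the TCP to the fingertips, in mm); z points along the fingers, x is the direction in which the jaws open and shut, and the axes are right-handed (so a half turn about z gives the same grasp; the last joint's range is limited). The gripper opens to 87 mm and grips with 3 to 60 N. Pads are 19 mm wide; open, the fingers measure 117 mm over their backs; the gripper's body (75 mm by 190 mm) begins 51 mm behind the grasp point.
Start: joints at [1.153, 0.22, 1.526, -0, 1.395, -0.126], TCP at [179.796, 598.573, 244.538] pointing down, gripper open.
Joint ranges: [-2.98, 2.98], [-0.91, 2.08], [0.09, 2.57], [-1.24, 4.39], [0.2, 2.65], [-2.68, 2.68]. Speed limits (rad/s): [2.57, 2.57, 3.01, 3.14, 3.14, 3.14].

## Interface

Orientations are given as a unit quaternion [w, x, y, z].
In Python, from workcell import ctrl gives the robot as it stands. Calls block until the motion is done:
- ctrl.reach(position, orientation): joint-space move of the TCP to a pose.
- ctrl.servo_line(position, ori=None, max_speed=150, max_force=None): straight line of the TCP; ori=None keeps the orientation; max_speed is the mean speed in mm/s. With max_force (N) it stops when the force on the tool has changed by that much, and returns True; else False.
- ctrl.set_joints(angles): joint-space move.
- ctrl.grip(opening, grasp_force=None): finger opening in mm; grasp_force is the grip in N (None keeps the last); returns when the fingers have stopped.
- ctrl.hold(seconds).
- ctrl.solve_ik(position, orientation): joint angles nearest the present ones, or None.
- ctrl.camera(name): name is "scene" or "side" or "wrist"; returns the picture (400x640x3 uint8, red, green, blue); there is no depth.
- ctrl.calibration(name): a dict with "K" (3x3 intrinsics, pixels), "distortion" ([k1, k2, p1, p2, k3] as OpenCV has them; the pictures are not rectified), "extrinsics" (4x4, takes a point from camera to world coordinates); the wrist camera has in their place "tool_from_camera" (4x4, takes a point from camera to tool coordinates, whose origin is the TCP and whose axes are the tool frame's). Camera axes: x right, y down, z forward; pixel columns grow to the right and rows downward; lengths in mm; the calibration is good to about 2 mm. A picture is of the moment at which its call begins: read the wrist's pose just before it. calibration takes no time and is no camera call.
A pose or a line that the arm cannot do raises ctrl.MotionError and nothing moves.
- ctrl.hand_in(): hands the job in, once; it reports no verdict.
Readings, each from a call of its own:
- ctrl.get_t(): time.
- ctrl.get_q(): joint angles.
- ctrl.get_qvel(): joint speeds.
- ctrl.get_effort(): joint torques, N m.
- ctrl.get_tcp_pos(): TCP position.
- ctrl.get_orientation(): TCP orientation.
- ctrl.get_force(): force on the tool from outside, world axes, zero at the start.
- ctrl.get_moment(): the same for the moment, N m.
- ctrl.get_gripper_width(): finger opening in mm.
Only numpy, scipy, OpenCV 4.12 (cv2) and the standard library are available. Lean on these libraries where they do the work, as an engineer would, in place of code of your own. Each camera call takes 0.05 s, during which the arm holds its last target. There are 200 camera calls.

## Working session

There is one attempt and no reset: what is moved stays moved. The work goes in short steps, each a Python script; the robot and the scene stay as the last script left them, time stands still between calls to the robot, and variables do not carry over. Pictures are saved under pics/ and viewed, about 8 in all and at most 12, crops included, and the job is handed in when it is done.

```bash
ls; mkdir -p pics; python3 - <<'E'
from workcell import ctrl
import cv2, numpy as np
a=ctrl.camera("scene");b=ctrl.camera("side")
for n,i in(("scene",a),("side",b)):
    cv2.imwrite(f"pics/{n}0.png",i[:,:,::-1]); c=ctrl.calibration(n); print(n,np.round(c["K"],1).tolist(),c["distortion"],np.round(c["extrinsics"],3).tolist())
print(ctrl.calibration("wrist"),ctrl.get_t(),ctrl.get_orientation())
E
```

```text
pics
scene [[416.7, 0.0, 318.1], [0.0, 416.7, 206.3], [0.0, 0.0, 1.0]] [-0.07568211  0.          0.          0.          0.        ] [[0.17, 0.673, -0.72, 1423.846], [0.985, -0.122, 0.118, -140.795], [-0.008, -0.729, -0.684, 972.806], [0.0, 0.0, 0.0, 1.0]]
side [[378.0, 0.0, 313.9], [0.0, 378.0, 200.4], [0.0, 0.0, 1.0]] [-0.05040792  0.          0.          0.          0.        ] [[0.95, -0.233, 0.207, 285.722], [-0.311, -0.74, 0.597, -713.022], [0.014, -0.632, -0.775, 1028.113], [0.0, 0.0, 0.0, 1.0]]
{'K': array([[291.45184821,   0.        , 316.01854561],
       [  0.        , 291.45184821, 203.18600559],
       [  0.        ,   0.        ,   1.        ]]), 'distortion': array([-0.05282849,  0.        ,  0.        ,  0.        ,  0.        ]), 'tool_from_camera': array([[ 9.99999056e-01,  6.06558612e-04, -1.23312216e-03,
        -2.95182041e-01],
       [-2.75309364e-04,  9.67553376e-01,  2.52666556e-01,
        -6.93251197e+01],
       [ 1.34636859e-03, -2.52665978e-01,  9.67552630e-01,
        -1.40049129e+02],
       [ 0.00000000e+00,  0.00000000e+00,  0.00000000e+00,
         1.00000000e+00]])} 0.1 [ 4.31372856e-04  8.02398622e-01  5.96787796e-01 -7.69548373e-04]
```

View pics/scene0.png

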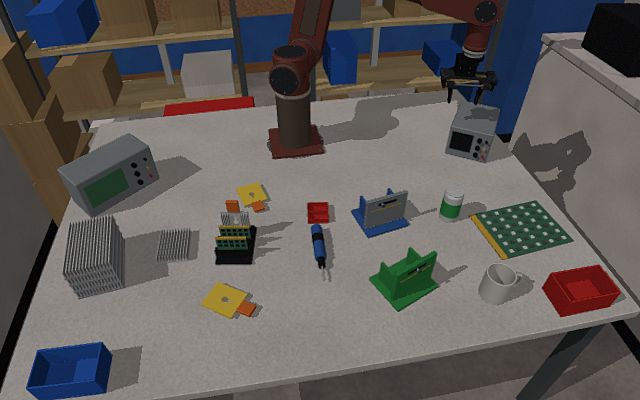

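View pics/side0.png

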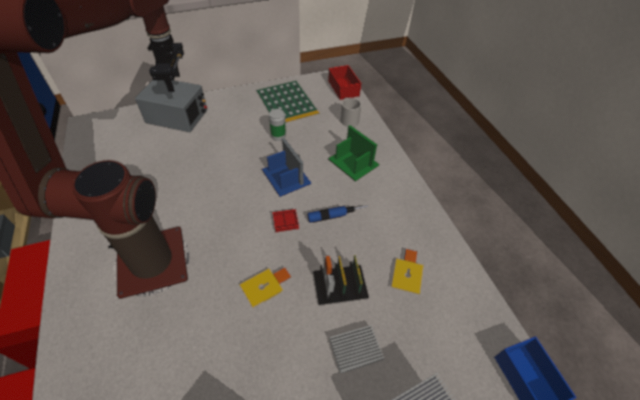

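The scene view shows the plate's orange tab at about (232,206), in the rack slot nearest the robot with its fins toward the camera. The blue stand is at about (383,210), with its groove at (388,207). The side view agrees: tab at (328,262), stand at (286,170). Next I'll localise both roughly and take wrist views.

```bash
cat > h.py <<'E'
from workcell import ctrl
import cv2, numpy as np
from scipy.spatial.transform import Rotation as R
def q2R(q): return R.from_quat(q,scalar_first=True).as_matrix()
def R2q(M): return R.from_matrix(M).as_quat(scalar_first=True)
def down(yaw):  # tool z down, tool x at yaw in world
    c,s=np.cos(yaw),np.sin(yaw); return R2q(np.array([[c,s,0],[s,-c,0],[0,0,-1.]]))
def pose(name):
    c=ctrl.calibration(name)
    if name!="wrist": return c,c["extrinsics"]
    T=np.eye(4);T[:3,:3]=q2R(ctrl.get_orientation());T[:3,3]=ctrl.get_tcp_pos()
    return c,T@c["tool_from_camera"]
def ray(c,T,uv):
    p=cv2.undistortPoints(np.array(uv,float).reshape(-1,1,2),c["K"],c["distortion"]).reshape(-1,2)
    return T[:3,3],np.c_[p,np.ones(len(p))]@T[:3,:3].T
def onz(c,T,uv,z):
    o,d=ray(c,T,uv); return o+d*((z-o[2])/d[:,2])[:,None]
def proj(c,T,P):
    Ti=np.linalg.inv(T); return cv2.projectPoints(np.array(P,float).reshape(-1,1,3),cv2.Rodrigues(Ti[:3,:3])[0],Ti[:3,3],c["K"],c["distortion"])[0].reshape(-1,2)
E
python3 - <<'E'
from h import *
c,T=pose("scene")
print(onz(c,T,[(232,206)],130),onz(c,T,[(385,205)],105), onz(c,T,[(235,262)],0))
c,T=pose("side")
print(onz(c,T,[(328,262)],130),onz(c,T,[(291,152)],125))
for xy in [(540,-290),(640,50),(480,-120)]:
  for yaw in(-np.pi/2,np.pi/2,0): print(xy,yaw,ctrl.solve_ik([*xy,330],down(yaw)))
E
```

```text
[[ 489.96295988 -247.31782855  130.        ]] [[541.43629686 210.98997037 105.        ]] [[ 5.96753048e+02 -2.60185981e+02 -1.13686838e-13]]
[[ 495.16333788 -237.58545503  130.        ]] [[518.76230639 210.36909881 125.        ]]
(540, -290) -1.5707963267948966 [-6.21424100e-01  1.50770610e-01  1.44739499e+00 -4.44089210e-16
  1.54342705e+00  9.49372227e-01]
(540, -290) 1.5707963267948966 [-6.21424100e-01  1.50770610e-01  1.44739499e+00 -4.44089210e-16
  1.54342705e+00 -2.19222043e+00]
(540, -290) 0 [-6.21424100e-01  1.50770610e-01  1.44739499e+00 -4.44089210e-16
  1.54342705e+00 -6.21424100e-01]
(640, 50) -1.5707963267948966 [-4.47807848e-02  2.21489989e-01  1.36681891e+00 -4.44089210e-16
  1.55328376e+00  1.52601554e+00]
(640, 50) 1.5707963267948966 [-4.47807848e-02  2.21489989e-01  1.36681891e+00 -4.44089210e-16
  1.55328376e+00 -1.61557711e+00]
(640, 50) 0 [-4.47807848e-02  2.21489989e-01  1.36681891e+00 -4.44089210e-16
  1.55328376e+00 -4.47807848e-02]
(480, -120) -1.5707963267948966 [-4.04515391e-01 -1.40139338e-01  1.73946651e+00 -4.44089210e-16
  1.54226548e+00  1.16628094e+00]
(480, -120) 1.5707963267948966 [-4.04515391e-01 -1.40139338e-01  1.73946651e+00 -4.44089210e-16
  1.54226548e+00 -1.97531172e+00]
(480, -120) 0 [-4.04515391e-01 -1.40139338e-01  1.73946651e+00 -4.44089210e-16
  1.54226548e+00 -4.04515391e-01]
```

```bash
python3 - <<'E'
from h import *
for n,p in(("st",[625,208,240]),("pl",[560,-242,270])):
    ctrl.reach(p,down(-np.pi/2)); ctrl.hold(.2)
    c,T=pose("wrist"); i=ctrl.camera("wrist"); np.save(f"{n}_T.npy",T); cv2.imwrite(f"pics/{n}1.png",i[:,:,::-1])
print(ctrl.get_t(),ctrl.get_force())
E
```

```text
4.3917 [-1.0736211  -0.37781414  0.10367681]
```

View pics/st1.png

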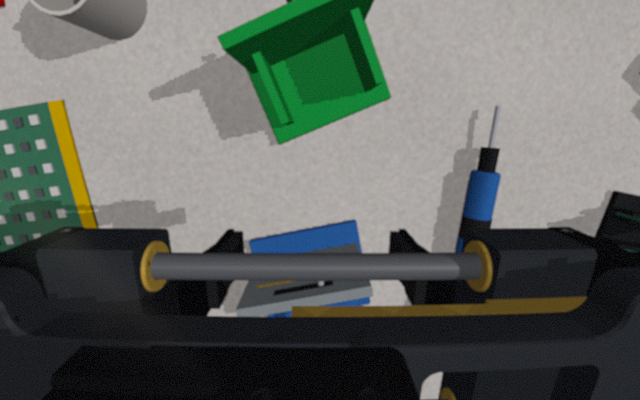

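View pics/pl1.png

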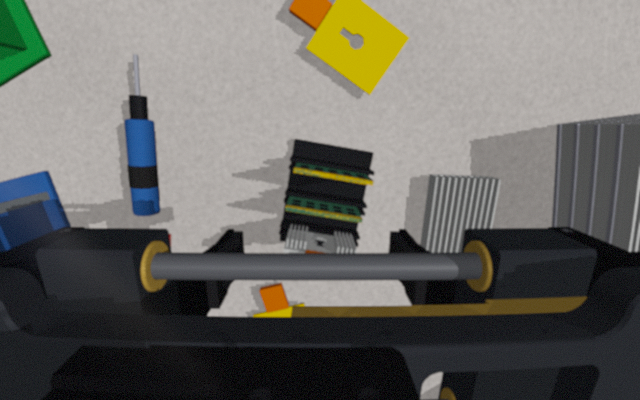

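Both wrist views are partly hidden by the gripper below row 230, though the groove and screw head show near (321,284) and the fins near (320,240). I'll retake both with the tool tilted so that each target falls in the free upper half.

```bash
python3 - <<'E'
from h import *
a=np.radians(30);s,c_=np.sin(a),np.cos(a)
Q=R2q(np.array([[0,c_,-s],[1,0,0],[0,-s,-c_]]))
out=[]
for n,p in(("st",[676,208,174]),("pl",[640,-242,244])):
    for k in range(2):
        ctrl.reach(p,Q) if k==0 else None
    ctrl.hold(.2)
    c,T=pose("wrist"); i=ctrl.camera("wrist"); np.save(f"{n}_T.npy",T); cv2.imwrite(f"pics/{n}2.png",i[:,:,::-1]); out.append(cv2.resize(i[10:210,170:470,::-1],None,fx=2.66,fy=2.66,interpolation=cv2.INTER_CUBIC)[:300 if 0 else 532])
for n,o in zip(("st","pl"),out): cv2.imwrite(f"pics/{n}2z.png",o)
print(ctrl.get_t(),ctrl.get_q())
E
```

```text
8.6583 [-0.38629429  0.77698195  0.85010977 -0.20909593  1.9973025  -1.99834745]
```

View pics/st2z.png

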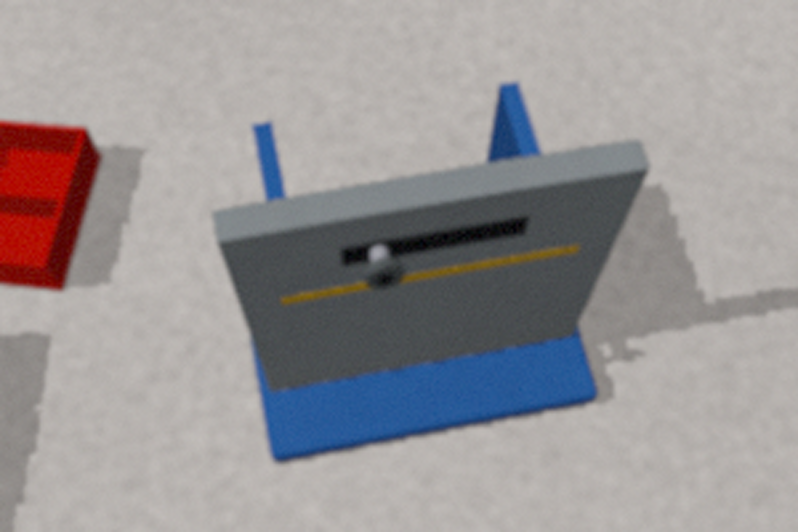

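View pics/pl2z.png

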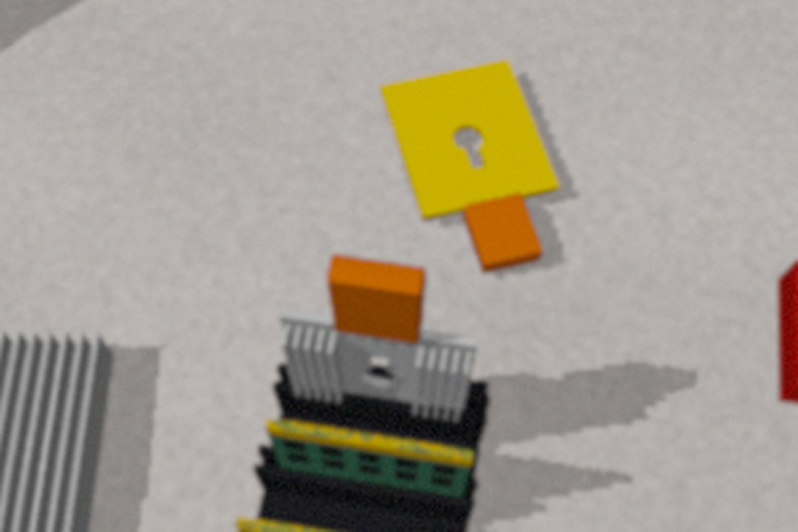

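The stand crop shows the panel's front top edge from (220,240) to (646,172), the groove from (343,256) to (527,226) and the dark head disc around (384,272), with the bright rim top at (380,253). In the plate crop, the tab's top face has its back edge from (333,257) to (425,268) and its front edge from (332,282) to (421,293). The keyhole is visible and the fins face +x.

```bash
python3 - <<'E'
from h import *
f=lambda L:[(170+(u+.5)/2.66-.5,10+(v+.5)/2.66-.5) for u,v in L]
c=ctrl.calibration("wrist")
T=np.load("st_T.npy")
P=onz(c,T,f([(220,240),(646,172)]),125); B=onz(c,T,f([(214,212),(638,142)]),125)
print(P,B)
y=P[1]-P[0]; y=-y if y[1]<0 else y; print("width",np.linalg.norm(y)); y/=np.linalg.norm(y); x=np.cross(y,[0,0,1]); print("yaw",np.arctan2(x[1],x[0]),"thick",(P-B)@x)
y2=B[1]-B[0];print("yawB",np.arctan2(-y2[0]*np.sign(y2[1]),abs(y2[1])))
M=P.mean(0)
def onp(uv,off):
    o,d=ray(c,T,f(uv)); return o+d*(((M+off*x-o)@x)/(d@x))[:,None]
for nm,uv,off in(("groove",[(343,256),(527,226)],0),("head",[(384,271)],11)):
    Q=onp(uv,off); print(nm,Q,(Q-M)@y,(onp(uv,off)-M)@x)
T=np.load("pl_T.npy")
K=onz(c,T,f([(333,257),(425,268)]),152);F=onz(c,T,f([(332,282),(421,293)]),152)
for E in(K,F):
    e=E[1]-E[0]; print("tab",E.tolist(),np.linalg.norm(e),"yaw",np.arctan2(-e[0],e[1]))
print("centre",(K.sum(0)+F.sum(0))/4)
e=onz(c,T,f([(283,320),(476,346)]),110);print(e,np.linalg.norm(e[1]-e[0]),np.arctan2(-(e[1]-e[0])[0],(e[1]-e[0])[1]),e.mean(0))
E
```

```text
[[542.21515829 154.98222828 125.        ]
 [516.85947981 288.6914261  125.        ]] [[532.02282035 152.44112697 125.        ]
 [505.18465673 287.30098938 125.        ]]
width 136.0921012124556
yaw 0.18740772546093748 thick [10.48731459 11.72945881]
yawB 0.19644133313126003
groove [[535.27538168 191.57805295 105.78310418]
 [523.53732821 253.47683882 105.80150329]] [-30.7980321   32.20388526] [-2.06997403e-14  1.74079721e-14]
head [[543.87700035 205.25931101 110.16041766]] [-18.95891618] [11.]
tab [[484.1511333925702, -262.1489074904378, 152.0], [488.76778089390825, -228.4520449963564, 152.00000000000003]] 34.01164471319553 yaw -0.13615757296809441
tab [[494.6347037518184, -262.26518454931164, 152.0], [499.1471067410479, -230.017237891208, 152.0]] 32.5621228485046 yaw -0.13902569923259933
centre [ 491.67518119 -245.72084373  152.        ]
[[ 486.27482701 -285.96358717  110.        ]
 [ 498.24632951 -205.67749817  110.        ]] 81.17372085907178 -0.14801995179578742 [ 492.26057826 -245.82054267  110.        ]
```

Measurements: stand yaw is about 0.19 and the panel front mid-point about (529.5,221.8). The head is about 19 mm to the −y side of the middle. The plate's yaw is −0.14 and the tab is at (491.9,−245.8). Next: grasp the tab and lift.

```bash
python3 - <<'E'
from h import *
Q=down(-0.143)
ctrl.grip(45,40)
ctrl.reach([491.9,-245.8,200],Q)
ctrl.servo_line([491.9,-245.8,137],max_speed=80,max_force=8)
print(ctrl.get_tcp_pos(),ctrl.get_force()); 
ctrl.grip(0,40); ctrl.hold(.2); print(ctrl.get_gripper_width(),ctrl.get_force(),ctrl.get_moment())
print(ctrl.servo_line([491.9,-245.8,180],max_speed=60,max_force=25)); print(ctrl.get_force())
ctrl.servo_line([491.9,-245.8,277],max_speed=120); ctrl.hold(.3)
print(ctrl.get_t(),ctrl.get_tcp_pos(),ctrl.get_force(),ctrl.get_moment(),ctrl.get_gripper_width())
E
```

```text
[ 492.28057987 -246.06922204  137.54917789] [-0.6325395  -0.6139157  -0.02729714]
11.779222297745752 [-5.58593247 -0.15559056  5.50830219] [ 0.18305513  1.5024512  -0.21450031]
False
[-0.35809687 -0.40210433 -3.46963119]
14.9417 [ 491.69231568 -245.65377203  276.35511799] [-0.23424331  0.02580711 -3.04380358] [-0.10350395  0.09960588 -0.00225404] 11.804057830666357
```

```bash
cat >> h.py <<'E'
YAW=0.19; X=np.array([np.cos(YAW),np.sin(YAW),0]); Y=np.array([-np.sin(YAW),np.cos(YAW),0]); M=np.array([529.5,221.8,0])
def S(x,y,z): return M+x*X+y*Y+np.array([0,0,z])
def loc():
    p=ctrl.get_tcp_pos()-M; f=ctrl.get_force(); return np.round([p@X,p@Y,p[2],f@X,f@Y,f[2]],2)
E
python3 - <<'E'
from h import *
Q=down(YAW)
ctrl.reach(S(60,-19,277),Q)
ctrl.servo_line(S(45,-19,180.5),max_speed=100); ctrl.hold(.3); print(loc(),ctrl.get_t())
cv2.imwrite("pics/w3.png",ctrl.camera("wrist")[:,:,::-1]); np.save("w3_T.npy",pose("wrist")[1])
s=ctrl.camera("scene")[140:260,330:450,::-1]
cv2.imwrite("pics/s3.png",cv2.resize(s,None,fx=5,fy=5,interpolation=cv2.INTER_CUBIC))
r=ctrl.servo_line(S(22,-19,180.5),max_speed=40,max_force=4);print(r,loc())
r=ctrl.servo_line(S(5,-19,180.5),max_speed=12,max_force=3);ctrl.hold(.1);print(r,loc(),ctrl.get_t())
E
```

```text
[ 45.27 -18.98 180.97  -1.18  -0.92  -2.24] 18.0833
False [ 22.14 -19.   180.72  -0.19   0.25  -3.21]
False [ 5.0400e+00 -1.9010e+01  1.8049e+02  2.2000e-01 -8.0000e-02 -3.9300e+00] 20.575
```

View pics/s3.png

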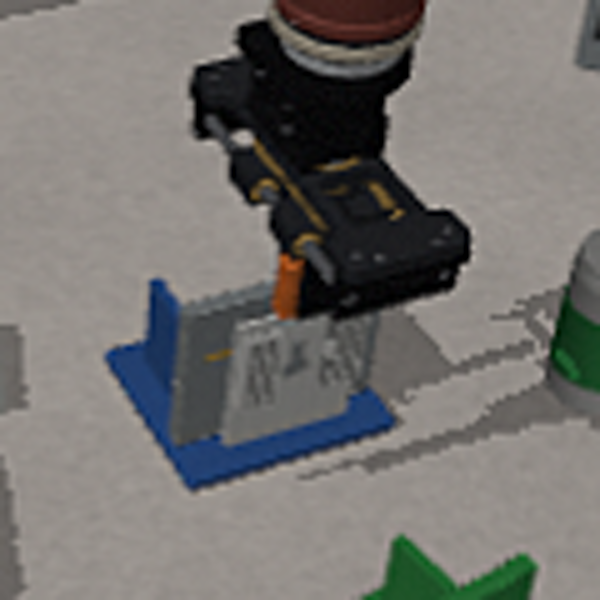

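View pics/w3.png

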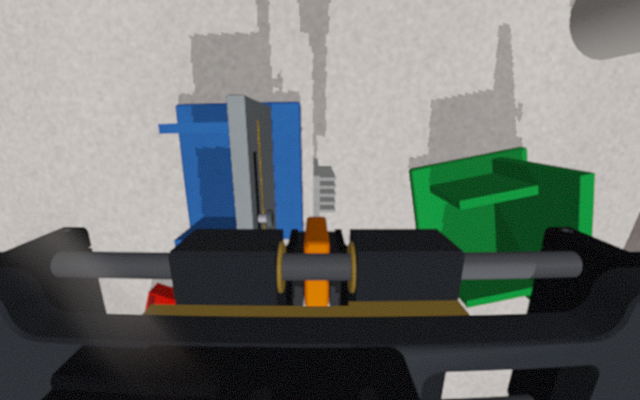

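The scene crop shows the plate held upright in front of the panel, fins outward. The wrist view shows the panel's top edge from about (245,97) down to (256,225), and the screw at about (263,218). I'll cross-check both against the estimates.

```bash
python3 - <<'E'
from h import *
c=ctrl.calibration("wrist");T=np.load("w3_T.npy")
def st(P): return np.round(np.c_[(P-M)@X,(P-M)@Y],1)
print("panel top front edge",st(onz(c,T,[(245,97),(255,225)],125)).tolist())
print("screw head top z112",st(onz(c,T,[(263,217)],112)).tolist())
print("groove",st(onz(c,T,[(253.5,152),(258,220)],105)).tolist())
print("predicted px: face/head",proj(c,T,[S(0,-70,125),S(0,70,125),S(11,-19,112)]).round(1).tolist())
im=cv2.imread("pics/w3.png")[90:235,220:340]
print(loc())
w=ctrl.camera("wrist")[90:235,220:340,::-1]
cv2.imwrite("pics/w4.png",cv2.resize(np.hstack([im,w]),None,fx=3.3,fy=3.3,interpolation=cv2.INTER_CUBIC))
E
```

```text
panel top front edge [[-1.0, 68.7], [1.1, -17.6]]
screw head top z112 [[4.6, -15.8]]
groove [[-1.5, 32.0], [-0.7, -20.4]]
predicted px: face/head [[257.4, 290.3], [246.5, 94.8], [271.6, 221.1]]
[ 5.0400e+00 -1.9010e+01  1.8049e+02  2.2000e-01 -8.0000e-02 -3.9300e+00]
```

View pics/w4.png

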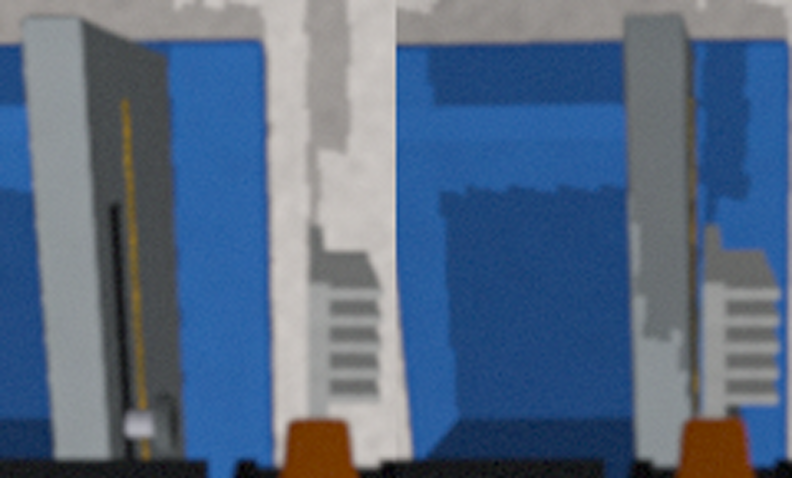

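The right half shows the plate's back only a few mm from the panel with no contact force, so the head has come through the opening. A light touch on the panel will fix the depth, then I'll back off 1.3 mm and slide down with a force limit.

```bash
python3 - <<'E'
from h import *
l=loc()
r=ctrl.servo_line(S(-3,-19,180.5),max_speed=6,max_force=3);l=loc();print(r,l)
x=l[0]+1.5
ctrl.servo_line(S(x,-19,180.5),max_speed=10);ctrl.hold(.2);print(loc())
r=ctrl.servo_line(S(x,-19,172.5),max_speed=10,max_force=4);print(r,loc(),ctrl.get_t())
if not r:
    r=ctrl.servo_line(S(x,-19,158),max_speed=12,max_force=4);print(r,loc(),ctrl.get_t())
E
```

```text
True [  2.55 -19.02 180.01   2.11   0.42  -0.78]
[ 3.6400e+00 -1.8960e+01  1.8015e+02 -2.0000e-02  7.4000e-01 -3.1900e+00]
False [  4.1  -18.99 172.58   0.31  -0.64  -2.69] 22.9167
True [ 3.9600e+00 -1.9000e+01  1.5967e+02  8.0000e-02  1.1600e+00  4.8000e+00] 23.8917
```

```bash
python3 - <<'E'
from h import *
ctrl.hold(.2); print(loc())
ctrl.servo_line(S(3.8,-19,160.1),max_speed=10); ctrl.hold(.3); print(loc())
ctrl.grip(16); ctrl.hold(.2); print(loc(),ctrl.get_gripper_width())
ctrl.grip(40); print(loc())
p=ctrl.get_tcp_pos(); ctrl.servo_line(p+[0,0,90],max_speed=100)
a=np.radians(30);s,c_=np.sin(a),np.cos(a)
ctrl.reach([690,208,200],R2q(np.array([[0,c_,-s],[1,0,0],[0,-s,-c_]]))); ctrl.hold(.3)
np.save("f_T.npy",pose("wrist")[1]);i=ctrl.camera("wrist")[10:210,170:470,::-1]
cv2.imwrite("pics/f.png",cv2.resize(i,None,fx=2.66,fy=2.66,interpolation=cv2.INTER_CUBIC)); print(loc(),ctrl.get_t())
E
```

```text
[ 3.9300e+00 -1.9010e+01  1.5959e+02 -1.4000e-01 -3.1000e-01  5.9200e+00]
[  3.81 -19.   160.     1.77  -0.2   -0.6 ]
[  3.76 -19.01 160.08   0.88  -0.73  -0.33] 16.007119653693383
[  3.81 -18.99 160.1   -0.26   0.32  -0.43]
[ 1.5502e+02 -4.3680e+01  2.0088e+02 -2.4000e-01  1.2000e+00 -1.2000e-01] 28.8
```

View pics/f.png

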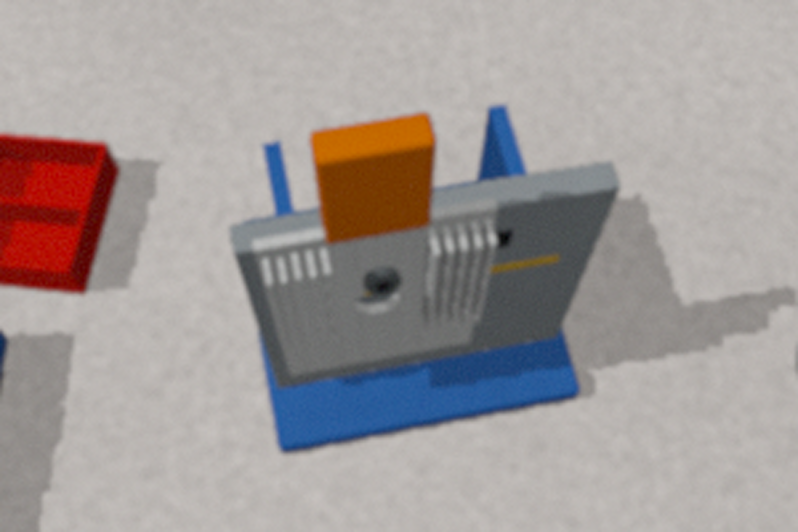

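The wrist crop shows the plate hanging on the panel, fins outward. The dark head (381,281) sits over the slot, with the round opening below it at (378,302).

```bash
python3 -c "
from workcell import ctrl
ctrl.hold(.3); print(ctrl.get_force(),ctrl.get_t()); ctrl.hand_in()"
```

```text
[0.05399485 0.67001615 0.40463808] 29.1
the job is handed in; nothing more can be done
```

The cooling plate is hanging on the blue stand's screw, fins outward. I let go, backed the arm off and handed the job in at about 29 s of the 64 s.

- **Finding the screw:** The wrist camera put the screw about 19 mm to the −y side of the panel's middle. The head came through the keyhole's round opening on the first try, with no push felt, so I did not need to search for it.
- **Seating the plate:** I touched the panel lightly (about 2 N), backed off about 1 mm and slid the plate down with a force limit. It stopped on the shank after about 20.3 mm; full travel is 20 mm. The downward force peaked at about 9 N, below the 20 N limit.
- **Last checks:** The screw was already carrying the plate's weight before I opened the fingers. The final picture shows the plate hanging with the screw head over the slot and the round opening below it. The tool force was back to about zero.
- **Disagreements:** My first picture estimate put the screw head 5 mm too high (110 mm instead of 105 mm), and measured widths came out 3–10% short. I used the given 105 mm height and found the depth by touch.
- **Not checked:** I did not take a final picture of the rack and the other objects; no unexpected contact force showed during the lift or in the readings around the carry.

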